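Fit a plug-in module into the sloping test stand and start its test

TASK

Press the grey plug-in module with the yellow grip rib fully home in the empty bay of the sloping test stand, so that its top sits flush with the stand's face. Only then push in the green key, which stays in, and after that press the blue key all the way down and let it come back up. Keep off the red key, and leave the module with the red rib, the solenoid valve and the tamper where they are.

Things in the scene. Friction and masses are not known exactly. Their poses are not given: they have to be found in the camera images.
- module_yellow: Loose plug-in module, 80 g: grey block 56 x 44 x 20 mm (x, y, z), lower edges chamfered 4 mm. On its top, centred, a yellow grip rib: 36 mm along x, 12 mm thick along y, 24 mm high. Origin: centre of the block's underside; z up. It starts flat on the worktop, rib up, yaw within 0.5 rad. Same after half a turn: fits either way round.
- module_yellow_top (a point): Centre of the top face of that block (the foot of the rib), 20 mm above the module's origin; axes as the module's.
- module_red: A module of the same shape with a red rib, to be left lying (20 mm is allowed); it may lie in either of the two places where the modules start.
- stand: Fixed test stand, 154 x 232 mm (x, y), with an aluminium face sloping at 25 degrees: from 44 mm high at the edge near the robot to 116 mm at the far edge. Origin: on the worktop under the face's centre; x away from the robot, y left; yaw within 0.25 rad. Bay at the left of the face; at the right a column of keys 45 mm apart: green nearest the robot, blue, red.
- bay (a point): Centre of the bay's mouth, level with the face. z: the face's outward normal, x: up the slope, y: left. Rectangular recess 60 x 48 mm (x, y), 2 mm play each side, 20 mm deep, mouth chamfer 1.5 mm. Sprung brass balls in the walls at y +-24 mm stand 3 mm in, 10 mm deep: a module let go rests on them some 8 mm proud; 15 N pushes it home, where it stays.
- key_green_top (a point): Centre of the top of the round green key (22 mm across, in a black collar 31 mm across and 4 mm high); 12 mm above the face when out. z is the outward normal of the face; the key moves along -z.
- key_green (a joint): Travel of the green key: 0 out, 0.006 m fully in. A locking key without spring: it moves at about 3 N and stays where it is left.
- key_blue_top (a point): Centre of the top of the blue key, same shape and height, 45 mm up the slope from the green one.
- key_blue (a joint): Travel of the blue key: 0 out, 0.006 m fully down; a spring (1.4 N at the start, 4 N fully down) brings it back.
- key_red_top (a point): Centre of the top of the red key, same shape, 45 mm up the slope from the blue one; not to be pressed.
- key_red (a joint): Travel of the red key: 0 out, 0.006 m fully down; spring as the blue key.
- valve: Solenoid valve (black coil block on a brass body), 46 x 48 x 58 mm, standing loose behind and to the left of the stand; origin at the centre of its underside. To be left alone.
- tamper: Coffee tamper, 58 mm across, 85 mm high, wooden handle up, standing loose to the right of the stand; origin at the centre of its underside. To be left alone.
Things that resemble listed ones, but are neither listed nor needed, are in the scene too. What is shaped like the module_yellow but orange or purple is not meant.

How it is judged:
On the way, in this order (a step that is already met when the one before it is completed fails the run):
1. the yellow-ribbed module is home and flush in the bay (z of module_yellow_top in the frame of bay between -0.003 and 0.002 m and x of module_yellow_top in the frame of bay between -0.004 and 0.004 m and y of module_yellow_top in the frame of bay between -0.004 and 0.004 m and angle between the z axis of module_yellow and the z axis of bay, either way round below 0.06 rad), for 0.2 s.
2. the green key is pushed in, the module still flush (all of step 1 and value of joint key_green above 0.0045 m), for 0.2 s.
3. the blue key is pressed down, the green one still in (all of step 2 and value of joint key_blue above 0.0045 m), for 0.05 s.
At the end, for the whole second after the job is handed in: Yellow-ribbed module at rest in the bay: top at most 2 mm proud of the face, within 4 mm of the bay's centre, square to it within 0.06 rad. Green key in by at least 4.5 mm; blue key, having been down by at least 4.5 mm, back up (under 1.5 mm) (all of step 2 and value of joint key_blue below 0.0015 m and linear speed of module_yellow below 0.01 m/s); the robot touches nothing.
It fails at once if the green or blue key pressed (more than 2 mm) while the module is more than 3 mm proud of the bay (value of joint any of key_green, key_blue above 0.002 m and (z of module_yellow_top in the frame of bay above 0.003 m or distance between module_yellow_top and bay above 0.008 m)).
It fails at once if the blue key pressed (more than 2 mm) before the green key is in (value of joint key_blue above 0.002 m and value of joint key_green below 0.004 m).
It fails at once if the red key pressed (more than 2 mm) (value of joint key_red above 0.002 m).
It fails at once if the red-ribbed module shifted by more than 20 mm (distance of module_red from where it was at the start of the episode above 0.02 m).
It fails at once if the valve or the tamper shifted by more than 20 mm (distance of any of valve, tamper from where it was at the start of the episode above 0.02 m).
It also fails if it takes over 46 s, if anything falls off the work surface, if the arm or the gripper's body presses on something with over 40 N, if the wrist force passes 120 N, or if a joint passes its speed limit or range.

ROBOT

A 6-joint arm with a two-finger parallel gripper is mounted at the origin on a cart in front of the work surface, level with it; the furniture and walls round the work are solid. World frame = base frame: x ahead of the robot, y to its left, z up, the work surface at z = 0. Lengths are in m, angles in rad, forces in N, time in s.
With the tool pointing down it reaches from about 0.35 to 1 m from the base axis. Payload 7.1 kg.
Tool frame: the origin (TCP) lies where the fingers leave the gripper's body, on its centre line; the fingertips stand 73 mm ahead of it and the grasp point (between the pads) lies 54 mm ahead of it; z points along the fingers, y is the line along which they close (so a half turn about z gives the same grasp; the last joint's range is limited). The gripper opens to 85 mm and grips with 20 to 120 N. Pads are 22 mm wide; open, the fingers measure 114 mm over their backs; the gripper's body (76 mm by 85 mm) begins 54 mm behind the grasp point. The pads swing forward as they close: fully open they stand 13 mm farther back than shut.
Start: joints at [-1.215, 0.423, 1.63, -0, 1.089, -0.019], TCP at [0.229, -0.582, 0.304] pointing down, gripper open.
Joint ranges: [-3, 3], [-0.9, 2.11], [0.09, 2.58], [-1.31, 4.45], [0.11, 2.69], [-2.54, 2.54]. Speed limits (rad/s): [2.39, 2.39, 3.01, 3.14, 3.14, 3.14].

INTERFACE

Orientations are given as a 3x3 rotation matrix whose columns are the frame's x, y, z axes.
In Python, from rig import status, imaging, r gives the robot as it stands.
- The arm moves only by the tool play_rows, never from a script. Its argument "motion" is a list of rows, each an object with "jaw": the opening in per cent of the stroke, from 0 (shut) to 100 (fully open); "dp": the shift along the tool's x, y, z in m, a list of three; "rotation": the turn, a rotation vector about the tool's x, y, z in degrees, a list of three. A call has 1 to 5 rows; each row shifts and turns the commanded pose from where the row before left it, along the tool's axes as they then stand; what a row does not reach is not made up. A row lasts 1/12 s, in which the tool goes at most 41.7 mm and 7.16 degrees, less where a joint would pass 70% of its speed; a pose out of reach is approached as far as the arm can. A call is refused whole if a number of a shift passes 0.0417 or a number of a turn 7.16, either way. A call with a gripper value outside its range is refused whole. The fingers move at their own pace and stop on an object; "newtons" is the grip in N (left out, the last holds). Time passes only in rows, so rows that do not move let the fingers close. It gives the time, the measured TCP pose, the force, the opening and the grip force at its end, in the units of the state.
- status.get_obs(): the state, without advancing time (a new reading comes with each control period).
- imaging.get_image(name): name is "scene" or "top"; returns the picture (400x640x3 uint8, red, green, blue); there is no depth.
- imaging.camera_model(name): a dict with "K" (3x3 intrinsics, pixels), "pose" (4x4, takes a point from camera to world coordinates). Camera axes: x right, y up, looking along -z (the intrinsics and any distortion apply to the point x, -y, -z); pixel columns grow to the right and rows downward; lengths in m; the calibration is good to about 2 mm. A picture is of the moment at which its call begins. camera_model takes no time and is no camera call.
- r.finish_job(): hands the job in; it is judged then, once.
The state is a dict: "time_s": time; "joint_positions": joint angles; "dq": joint speeds; "joint_torque": joint torques, N m; "tcp_pos": TCP position; "eef_rot": TCP orientation; "wrist_force": force on the tool from outside, world axes, zero at the start; "moment": the same for the moment, N m; "width": opening from 0.0 (shut) to 1.0 (fully open); "gripper_force": force on a finger pad.
Only numpy, scipy, OpenCV 4.12 (cv2) and the standard library are available. Lean on these libraries where they do the work, as an engineer would, in place of code of your own. Each camera call takes 0.05 s, during which the arm holds its last target. There are 200 camera calls.

## Working session

There is one attempt and no reset: what is moved stays moved. The work goes in short steps, Python scripts to look and compute and a tool call to move; the robot and the scene stay as the last step left them, time stands still between calls to the robot, and variables do not carry over. Pictures are saved under pics/ and viewed, at most 10 in all, crops included, and the job is handed in when it is done.

Besides the shell and the picture viewer there is one more tool, called after ">>>" by a JSON object that holds its "fn" and its "kwargs". play_rows: Moves the arm, as the interface text tells. Its arguments: {"type":"object","properties":{"motion":{"type":"array","items":{"type":"object","properties":{"jaw":{"type":"number"},"dp":{"type":"array","items":{"type":"number"}},"rotation":{"type":"array","items":{"type":"number"}}}}},"newtons":{"type":"number"}},"required":["motion"]}

```bash
mkdir -p pics
python3 - <<'E'
from rig import status, imaging, r
import cv2,numpy as np
for n in("scene","top"):
    im=imaging.get_image(n); cv2.imwrite(f"pics/{n}0.png",im[:,:,::-1])
    m=imaging.camera_model(n); print(n,{k:(np.round(v,4).tolist() if k in("K","pose") else v) for k,v in m.items()})
print(status.get_obs())
E
```

```text
scene {'K': [[370.5352, 0.0, 318.8107], [0.0, 370.5352, 194.7739], [0.0, 0.0, 1.0]], 'pose': [[-0.7647, 0.3838, -0.5177, 0.0149], [-0.6444, -0.4521, 0.6167, 0.6796], [0.0026, 0.8052, 0.593, 0.7068], [0.0, 0.0, 0.0, 1.0]]}
top {'K': [[363.4838, 0.0, 317.3448], [0.0, 363.4838, 195.2389], [0.0, 0.0, 1.0]], 'pose': [[-0.0083, 0.9995, -0.032, 0.4918], [-1.0, -0.0084, -0.0042, 0.0444], [-0.0044, 0.032, 0.9995, 1.0965], [0.0, 0.0, 0.0, 1.0]]}
{'time_s': 0.1, 'joint_positions': array([-1.21497573e+00,  4.23756794e-01,  1.63061572e+00, -1.57487493e-05,
        1.08859262e+00, -1.90037845e-02]), 'dq': array([ 0.00023237, -0.00185622, -0.00120784,  0.00194978,  0.00104934,
       -0.00026001]), 'joint_torque': array([-8.44104252e-04, -5.58429193e+01, -2.82444620e+01, -5.30786099e-05,
        2.94034326e-03,  1.96632487e-05]), 'tcp_pos': array([ 0.22869987, -0.5812312 ,  0.30322727]), 'eef_rot': array([[ 9.30569258e-01,  3.66115577e-01, -4.91195654e-04],
       [ 3.66115906e-01, -9.30568375e-01,  1.28164839e-03],
       [ 1.21402984e-05, -1.37249714e-03, -9.99999058e-01]]), 'wrist_force': array([-1.38351471,  0.55766517, -0.09198858]), 'moment': array([-0.01405203, -0.06414458,  0.04677448]), 'gripper_force': 0.0, 'width': 0.9967479266479857}
```

View pics/scene0.png

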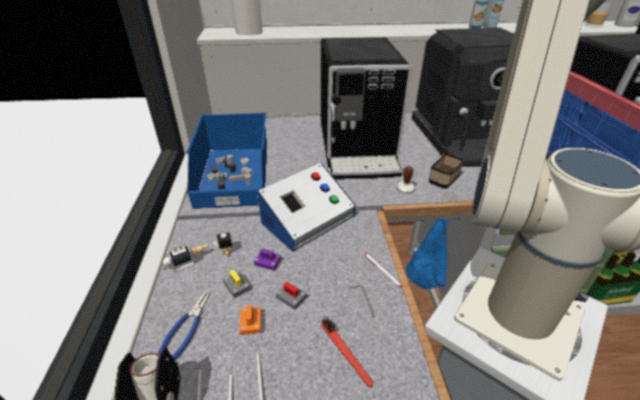

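View pics/top0.png

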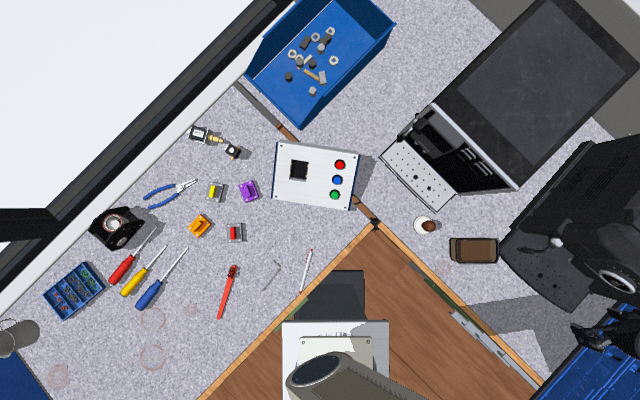

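```bash
cat > h.py <<'E'
import cv2,numpy as np
from rig import status, imaging, r
M={n:imaging.camera_model(n) for n in("scene","top")}
def ray(n,p):
    K,T=np.array(M[n]["K"]),np.array(M[n]["pose"])
    d=np.linalg.solve(K,[p[0],p[1],1.]); return T[:3,3],T[:3,:3]@(d*[1,-1,-1])
def plane(n,p,c,nrm):
    o,d=ray(n,p); return o+d*(np.dot(np.array(c)-o,nrm)/np.dot(d,nrm))
def tri(ps,pt):
    A=[];b=[]
    o1,d1=ray("scene",ps);o2,d2=ray("top",pt)
    s=np.linalg.lstsq(np.c_[d1,-d2],o2-o1,rcond=None)[0]
    a,c=o1+d1*s[0],o2+d2*s[1]; return (a+c)/2,np.linalg.norm(a-c)
def proj(n,X):
    K,T=np.array(M[n]["K"]),np.array(M[n]["pose"])
    c=T[:3,:3].T@(np.array(X)-T[:3,3]); q=K@(c*[1,-1,-1]); return q[:2]/q[2]
def blob(im,lo,hi,box):
    x0,y0,x1,y1=box; h=cv2.cvtColor(im[y0:y1,x0:x1],cv2.COLOR_RGB2HSV)
    m=cv2.inRange(h,np.array(lo),np.array(hi)); k,l,s,c=cv2.connectedComponentsWithStats(m)
    i=1+np.argmax(s[1:,4]); pts=np.argwhere(l==i)[:,::-1].astype(np.float32)+[x0,y0]
    return c[i]+[x0,y0],int(s[i,4]),cv2.minAreaRect(pts.astype(np.float32))
E
python3 - <<'E'
from h import *
S=cv2.imread("pics/scene0.png")[:,:,::-1].copy();T=cv2.imread("pics/top0.png")[:,:,::-1].copy()
C={"yellow":((22,120,100),(35,255,255),(225,262,250,300),(205,178,230,205)),
"green":((45,80,40),(85,255,255),(322,190,345,210),(325,185,345,203)),
"blue":((100,120,40),(125,255,255),(316,181,332,194),(327,172,347,188)),
"red":((170,100,60),(180,255,255),(308,169,324,182),(330,156,350,173)),
"bay":((0,0,0),(180,255,75),(275,185,305,215),(283,155,312,185))}
for k,(lo,hi,bs,bt) in C.items():
    try:
        a=blob(S,lo,hi,bs);b=blob(T,lo,hi,bt)
        print(k,a[0].round(1),a[1],b[0].round(1),b[1],np.round(b[2][0],1),np.round(b[2][1],1),b[2][2],*[np.round(v,4) for v in tri(a[0],b[0])])
    except Exception as e: print(k,e)
a=cv2.resize(T[140:215,200:360],None,fx=5,fy=5,interpolation=cv2.INTER_NEAREST)
b=cv2.resize(S[155:305,220:360],None,fx=4,fy=4,interpolation=cv2.INTER_NEAREST)
cv2.imwrite("pics/ta.png",a[:,:,::-1]);cv2.imwrite("pics/sb.png",b[:,:,::-1])
E
```

```text
yellow [235.5 278. ] 105 [211.8 191.2] 59 [212.3 191.4] [ 5.6 12.4] 14.03624439239502 [0.54   0.3578 0.0333] 0.0007
green [333.9 198.6] 38 [334.1 194.5] 56 [334.  194.5] [7. 8.] 90.0 [0.5269 0.0015 0.0683] 0.0009
blue [324.5 187. ] 35 [336.7 179.5] 55 [336.5 179.5] [7. 7.] 90.0 [ 0.5677 -0.0052  0.0867] 0.0008
red [312. 176.] 1 [336.5 161.5] 2 [336.5 161.5] [1.4 0. ] 135.0 [ 0.6156 -0.0046  0.1049] 0.0001
bay [291.3 202.1] 176 [298.4 169.1] 273 [298.5 169.1] [15.8 17.4] 6.34019136428833 [0.599  0.1016 0.0787] 0.0014
```

View pics/ta.png

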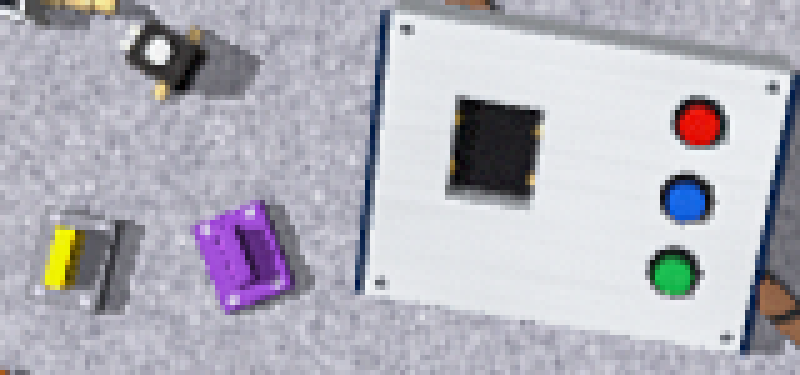

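View pics/sb.png

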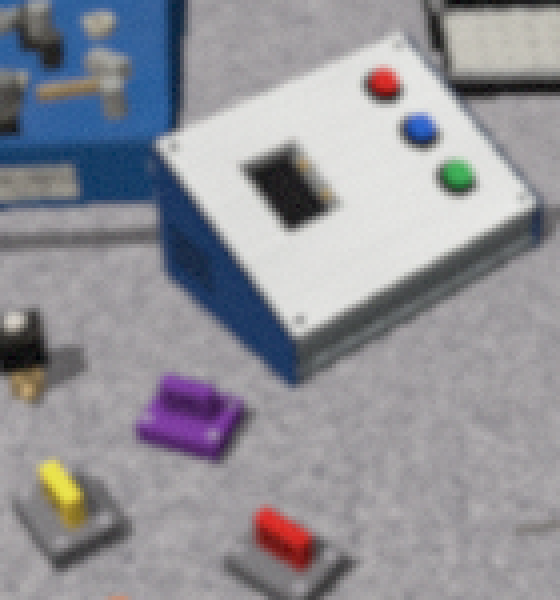

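```bash
cat >> h.py <<'E'
from scipy.spatial.transform import Rotation as Ro
a25=np.radians(25)
def Rs(psi): return Ro.from_euler("z",psi).as_matrix()@np.array([[np.cos(a25),0,-np.sin(a25)],[0,1,0],[np.sin(a25),0,np.cos(a25)]]) # face axes x up, y left, z normal
def Rtool(F): return np.c_[F[:,0],-F[:,1],-F[:,2]]   # tool pointing into frame F
def plan(p,R,n):
    o=status.get_obs(); P,Q=o["tcp_pos"],o["eef_rot"]
    rv=Ro.from_matrix(Q.T@R).as_rotvec(); d=(np.array(p)-P)/n
    print("dist",np.linalg.norm(p-P),"rot deg",np.degrees(rv).round(2))
    for i in range(n):
        Ri=Q@Ro.from_rotvec(rv*i/n).as_matrix(); print((Ri.T@d).round(4).tolist(),np.degrees(rv/n).round(2).tolist())
E
python3 - <<'E'
from h import *
t=lambda *c:[np.array(p)/5+[200,140]-.4 for p in c]
s=lambda *c:[np.array(p)/4+[220,155]-.4 for p in c]
corn=t((388,10),(798,72),(742,352),(358,292)); bay=t((456,97),(545,107),(531,208),(447,197))
keys=t((674,271),(688,199),(699,125))
c=np.array([.58,.06,.08]);psi=-.1
for _ in range(10):
    F=Rs(psi);X=np.array([plane("top",p,c,F[:,2]) for p in corn]); m=X.mean(0); c=np.r_[m[:2],.08]
    e=(X[0]-X[1]+X[3]-X[2]); psi=np.arctan2(-e[0],e[1])
F=Rs(psi); print("stand",c.round(4),psi, "sizes",[np.linalg.norm(X[i]-X[(i+1)%4]).round(4) for i in range(4)])
B=np.array([plane("top",p,c,F[:,2]) for p in bay]); print("bay sizes",[np.linalg.norm(B[i]-B[(i+1)%4]).round(4) for i in range(4)],B.mean(0).round(4),"face",((B.mean(0)-c)@F).round(4))
e=(B[0]-B[1]+B[3]-B[2]);print("bay yaw",np.arctan2(-e[0],e[1]))
for p,q in zip(keys,s((457,176),(420,130),(383,84))):
    k=plane("top",p,c+.012*F[:,2],F[:,2]); T,g=tri(q,p); print("key",k.round(4),((k-c)@F).round(4),"tri",T.round(4),((T-c)@F).round(4),round(g,4))
# scene face corners: far-left, near-left(BL), right etc
for p,q in zip(s((160,140),(398,38),(538,200),(298,335)),corn): T,g=tri(p,q); print("corner tri",T.round(4),((T-c)@F).round(4),round(g,4))
for p,q in zip(s((240,162),(293,145),(338,205),(292,230)),bay): T,g=tri(p,q); print("bay tri",T.round(4),((T-c)@F).round(4),round(g,4))
z=[0,0,1]
sc=t((57,215),(112,225),(85,300),(40,292)); print("screws",np.array([plane("top",p,[0,0,.02],z) for p in sc]).round(4).tolist(),plane("top",np.mean(sc,0),[0,0,.02],z).round(4))
print("rib top",plane("top",[210.9,191.2],[0,0,.044],z).round(4))
a=t((72,228),(54,288)); d=plane("top",a[0],[0,0,.044],z)-plane("top",a[1],[0,0,.044],z);print("rib yaw",np.arctan2(d[1],d[0]),np.linalg.norm(d))
for q in((42,466),(72,522),(50,462)): print(plane("scene",s(q)[0],[0,0,.044],z).round(4))
E
```

```text
stand [0.5761 0.0584 0.08  ] -0.16158525627240444 sizes [np.float64(0.2249), np.float64(0.1701), np.float64(0.2251), np.float64(0.1693)]
bay sizes [np.float64(0.0495), np.float64(0.0603), np.float64(0.0479), np.float64(0.0594)] [0.5947 0.1005 0.0854] face [0.0127 0.0446 0.    ]
bay yaw -0.13135449228378174
key [0.5282 0.0007 0.0755] [-0.0364 -0.0646  0.012 ] tri [5.285e-01 4.000e-04 6.700e-02] [-0.0396 -0.0649  0.0041] 0.0001
key [ 0.5673 -0.0066  0.094 ] [ 0.0075 -0.0656  0.012 ] tri [ 0.5684 -0.0067  0.0854] [ 0.0048 -0.0655  0.0037] 0.0011
key [ 0.6061 -0.0121  0.1123] [ 0.0507 -0.0647  0.012 ] tri [ 0.6076 -0.0118  0.1061] [ 0.0494 -0.0642  0.0057] 0.0019
corner tri [0.6682 0.1549 0.1187] [0.0846 0.1101 0.0032] 0.0029
corner tri [ 0.6367 -0.0653  0.1089] [ 0.0844 -0.1123 -0.0075] 0.0042
corner tri [ 0.4828 -0.0389  0.0449] [-0.0842 -0.1111  0.0005] 0.0017
corner tri [0.5177 0.1813 0.0476] [-0.0839  0.112   0.0034] 0.0024
bay tri [0.6242 0.1209 0.1016] [0.043  0.0694 0.0037] 0.0007
bay tri [0.6199 0.0725 0.0914] [ 0.0419  0.021  -0.0069] 0.0014
bay tri [0.5665 0.0825 0.0702] [-0.0163  0.0222 -0.0032] 0.0046
bay tri [0.5708 0.128  0.0739] [-0.0175  0.0679  0.0015] 0.0007
screws [[0.5665, 0.3645, 0.02], [0.5603, 0.3317, 0.02], [0.5159, 0.3478, 0.02], [0.5209, 0.3745, 0.02]] [0.5409 0.3546 0.02  ]
rib top [0.5399 0.3576 0.044 ]
rib yaw -0.29137204752190027 0.03629584713829581
[0.5575 0.3573 0.044 ]
[0.5115 0.3731 0.044 ]
[0.5564 0.3522 0.044 ]
```

```bash
cat >> h.py <<'E'
def Rtool(F): return np.c_[-F[:,0],F[:,1],-F[:,2]]
def Mod(y): return Ro.from_euler("z",y).as_matrix()
E
python3 -c "
from h import *
plan(np.array([.54,.356,.17]),Rtool(Mod(-.27)),25)"
```

```text
dist 0.9965237544398783 rot deg [-3.0000e-02 -1.0000e-01 -1.4305e+02]
[0.0253, -0.0303, 0.0054] [-0.0, -0.0, -5.72]
[0.0282, -0.0276, 0.0054] [-0.0, -0.0, -5.72]
[0.0308, -0.0247, 0.0054] [-0.0, -0.0, -5.72]
[0.0331, -0.0215, 0.0054] [-0.0, -0.0, -5.72]
[0.0351, -0.0181, 0.0054] [-0.0, -0.0, -5.72]
[0.0367, -0.0145, 0.0054] [-0.0, -0.0, -5.72]
[0.038, -0.0108, 0.0054] [-0.0, -0.0, -5.72]
[0.0389, -0.0069, 0.0054] [-0.0, -0.0, -5.72]
[0.0394, -0.003, 0.0053] [-0.0, -0.0, -5.72]
[0.0395, 0.0009, 0.0053] [-0.0, -0.0, -5.72]
[0.0392, 0.0049, 0.0053] [-0.0, -0.0, -5.72]
[0.0385, 0.0088, 0.0053] [-0.0, -0.0, -5.72]
[0.0375, 0.0125, 0.0053] [-0.0, -0.0, -5.72]
[0.036, 0.0162, 0.0053] [-0.0, -0.0, -5.72]
[0.0342, 0.0197, 0.0053] [-0.0, -0.0, -5.72]
[0.0321, 0.023, 0.0053] [-0.0, -0.0, -5.72]
[0.0296, 0.0261, 0.0053] [-0.0, -0.0, -5.72]
[0.0269, 0.029, 0.0053] [-0.0, -0.0, -5.72]
[0.0239, 0.0315, 0.0053] [-0.0, -0.0, -5.72]
[0.0206, 0.0337, 0.0053] [-0.0, -0.0, -5.72]
[0.0171, 0.0356, 0.0053] [-0.0, -0.0, -5.72]
[0.0135, 0.0371, 0.0053] [-0.0, -0.0, -5.72]
[0.0097, 0.0383, 0.0053] [-0.0, -0.0, -5.72]
[0.0059, 0.0391, 0.0053] [-0.0, -0.0, -5.72]
[0.0019, 0.0395, 0.0053] [-0.0, -0.0, -5.72]
```

Lookalikes in the top view are purple (248,190), orange (200,225) and red-ribbed grey (236,231). My choice is the grey block with the yellow rib at (212,191); the crop confirmed the grey block and yellow rib. The crops also show the bay as a dark rectangle around (298,170), with keys green (334,194), blue (337,179) and red (339,164).

>>> {"fn": "play_rows", "kwargs": {"motion": [{"jaw":60,"dp":[0.025,-0.03,0.005],"rotation":[0,0,-5.7]},{"jaw":60,"dp":[0.028,-0.028,0.005],"rotation":[0,0,-5.7]},{"jaw":60,"dp":[0.031,-0.025,0.005],"rotation":[0,0,-5.7]},{"jaw":60,"dp":[0.033,-0.022,0.005],"rotation":[0,0,-5.7]},{"jaw":60,"dp":[0.035,-0.018,0.005],"rotation":[0,0,-5.7]}]}}

```text
time_s: 0.52
tcp_pos: [0.2902, -0.3919, 0.2784]
eef_rot: [[0.64, 0.768, -0.0], [0.768, -0.64, 0.001], [0.0, -0.001, -1.0]]
wrist_force: [-0.7, 0.4, 0.2]
width: 0.6
gripper_force: 0.0
```

>>> {"fn": "play_rows", "kwargs": {"motion": [{"jaw":60,"dp":[0.037,-0.015,0.005],"rotation":[0,0,-5.7]},{"jaw":60,"dp":[0.038,-0.011,0.005],"rotation":[0,0,-5.7]},{"jaw":60,"dp":[0.039,-0.007,0.005],"rotation":[0,0,-5.7]},{"jaw":60,"dp":[0.039,-0.003,0.005],"rotation":[0,0,-5.7]},{"jaw":60,"dp":[0.039,0.001,0.005],"rotation":[0,0,-5.7]}]}}

```text
time_s: 0.93
tcp_pos: [0.3523, -0.2049, 0.2537]
eef_rot: [[0.196, 0.981, 0.0], [0.981, -0.196, 0.0], [0.0, -0.0, -1.0]]
wrist_force: [1.0, -1.1, 0.4]
width: 0.601
gripper_force: 0.0
```

>>> {"fn": "play_rows", "kwargs": {"motion": [{"jaw":60,"dp":[0.039,0.005,0.005],"rotation":[0,0,-5.7]},{"jaw":60,"dp":[0.038,0.009,0.005],"rotation":[0,0,-5.7]},{"jaw":60,"dp":[0.037,0.012,0.005],"rotation":[0,0,-5.7]},{"jaw":60,"dp":[0.036,0.016,0.005],"rotation":[0,0,-5.7]},{"jaw":60,"dp":[0.034,0.02,0.005],"rotation":[0,0,-5.7]}]}}

```text
time_s: 1.35
tcp_pos: [0.4153, -0.019, 0.2287]
eef_rot: [[-0.297, 0.955, -0.0], [0.955, 0.297, -0.0], [0.0, -0.0, -1.0]]
wrist_force: [1.2, -1.0, -0.1]
width: 0.599
gripper_force: 0.0
```

>>> {"fn": "play_rows", "kwargs": {"motion": [{"jaw":60,"dp":[0.032,0.023,0.005],"rotation":[0,0,-5.7]},{"jaw":60,"dp":[0.03,0.026,0.005],"rotation":[0,0,-5.7]},{"jaw":60,"dp":[0.027,0.029,0.005],"rotation":[0,0,-5.7]},{"jaw":60,"dp":[0.024,0.032,0.005],"rotation":[0,0,-5.7]},{"jaw":60,"dp":[0.021,0.034,0.005],"rotation":[0,0,-5.7]}]}}

```text
time_s: 1.77
tcp_pos: [0.479, 0.1694, 0.2035]
eef_rot: [[-0.717, 0.697, -0.0], [0.697, 0.717, -0.0], [0.0, -0.0, -1.0]]
wrist_force: [0.5, -1.1, -0.6]
width: 0.598
gripper_force: 0.0
```

>>> {"fn": "play_rows", "kwargs": {"motion": [{"jaw":60,"dp":[0.017,0.036,0.005],"rotation":[0,0,-5.7]},{"jaw":60,"dp":[0.014,0.037,0.005],"rotation":[0,0,-5.7]},{"jaw":60,"dp":[0.01,0.038,0.005],"rotation":[0,0,-5.7]},{"jaw":60,"dp":[0.006,0.037,0.005],"rotation":[0,0,-5.7]},{"jaw":60,"dp":[0.002,0.03,0.005],"rotation":[0,0,-5.7]}]}}

```text
time_s: 2.18
tcp_pos: [0.538, 0.3468, 0.1784]
eef_rot: [[-0.963, 0.27, 0.0], [0.27, 0.963, 0.0], [-0.0, 0.0, -1.0]]
wrist_force: [0.2, 0.2, 0.4]
width: 0.596
gripper_force: 0.0
```

Run:
```python
from h import *
plan(np.array([.5405,.356,.11]),Rtool(Mod(-.27)),3)
o=status.get_obs();print(o["time_s"],o["tcp_pos"],o["joint_positions"],o["width"])
im=imaging.get_image("top");s=imaging.get_image("scene")
a=cv2.resize(im[150:235,150:270],None,fx=5,fy=5);b=cv2.resize(s[210:330,190:310],None,fx=3,fy=3)[:,:190*3]
b=cv2.copyMakeBorder(b,0,425-360,0,0,cv2.BORDER_CONSTANT);cv2.imwrite("pics/g1.png",np.hstack([a,b])[:,:800,::-1])
```

```text
dist 0.06903139606316083 rot deg [ 0.03  0.01 -0.21]
[0.0, 0.0032, 0.0228] [0.01, 0.0, -0.07]
[0.0, 0.0032, 0.0228] [0.01, 0.0, -0.07]
[0.0, 0.0032, 0.0228] [0.01, 0.0, -0.07]
2.1833 [0.5380451 0.3467856 0.1783696] [ 5.53869602e-01  5.99434314e-01  1.66794225e+00  2.13839727e-04
  8.73749355e-01 -7.43347113e-01] 0.5955348819093877
```

>>> {"fn": "play_rows", "kwargs": {"motion": [{"jaw":60,"dp":[0,0.009,0.02]},{"jaw":60,"dp":[0,0,0.025]},{"jaw":60,"dp":[0,0,0.02]},{"jaw":60,"dp":[0,0,0.016]},{"jaw":60}]}}

```text
validation failed for argument at $.mo...
```

>>> {"fn": "play_rows", "kwargs": {"motion": [{"jaw":0},{"jaw":0},{"jaw":0},{"jaw":0},{"jaw":0}], "newtons": 40}}

```text
validation failed for argument at $.mo...
```

>>> {"fn": "play_rows", "kwargs": {"motion": [{"jaw":0},{"jaw":0},{"jaw":0},{"jaw":0}]}}

```text
validation failed for argument at $.mo...
```

All keys are required in each row.

>>> {"fn": "play_rows", "kwargs": {"motion": [{"jaw":60,"dp":[0,0.009,0.02],"rotation":[0,0,0]},{"jaw":60,"dp":[0,0,0.025],"rotation":[0,0,0]},{"jaw":60,"dp":[0,0,0.02],"rotation":[0,0,0]},{"jaw":60,"dp":[0,0,0.016],"rotation":[0,0,0]},{"jaw":60,"dp":[0,0,0],"rotation":[0,0,0]}]}}

```text
time_s: 2.7
tcp_pos: [0.5379, 0.3506, 0.0943]
eef_rot: [[-0.961, 0.277, -0.006], [0.277, 0.961, -0.004], [0.005, -0.005, -1.0]]
wrist_force: [-0.9, -0.6, 0.1]
width: 0.604
gripper_force: 0.0
```

>>> {"fn": "play_rows", "kwargs": {"motion": [{"jaw":0,"dp":[0,0,0],"rotation":[0,0,0]},{"jaw":0,"dp":[0,0,0],"rotation":[0,0,0]},{"jaw":0,"dp":[0,0,0],"rotation":[0,0,0]},{"jaw":0,"dp":[0,0,0],"rotation":[0,0,0]},{"jaw":0,"dp":[0,0,0],"rotation":[0,0,0]}], "newtons": 40}}

```text
time_s: 3.12
tcp_pos: [0.541, 0.353, 0.0995]
eef_rot: [[-0.961, 0.276, 0.002], [0.276, 0.961, 0.001], [-0.002, 0.002, -1.0]]
wrist_force: [-0.5, -0.7, 6.1]
width: 0.13
gripper_force: 40.6
```

Run:
```python
from h import *
o=status.get_obs();print(o["time_s"],o["tcp_pos"],o["width"],o["gripper_force"],o["wrist_force"],o["moment"])
im=imaging.get_image("top");s=imaging.get_image("scene")
a=cv2.resize(im[160:220,170:250],None,fx=5,fy=5);b=cv2.resize(s[240:320,200:280],None,fx=5,fy=5)
a=cv2.copyMakeBorder(a,0,100,0,0,cv2.BORDER_CONSTANT);cv2.imwrite("pics/g1.png",np.hstack([a,b])[:,:800,::-1])
```

```text
3.1167 [0.54098045 0.35297829 0.09952625] 0.12998588701170816 40.576722621917725 [-0.47264306 -0.68479037  6.10389959] [-0.15990875  0.00541027  0.03098407]
```

View pics/g1.png

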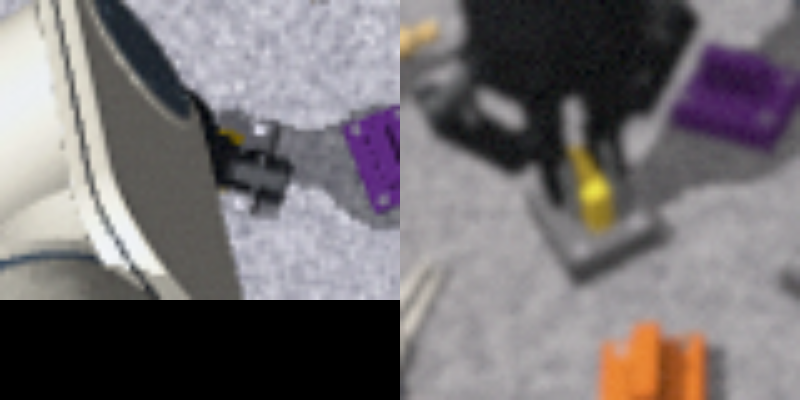

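>>> {"fn": "play_rows", "kwargs": {"motion": [{"jaw":0,"dp":[0,0,-0.01],"rotation":[0,0,0]},{"jaw":0,"dp":[0,0,-0.03],"rotation":[0,0,0]},{"jaw":0,"dp":[0,0,-0.04],"rotation":[0,0,0]},{"jaw":0,"dp":[0,0,-0.04],"rotation":[0,0,0]},{"jaw":0,"dp":[0,0,-0.01],"rotation":[0,0,0]}], "newtons": 60}}

```text
time_s: 3.63
tcp_pos: [0.5423, 0.3541, 0.2351]
eef_rot: [[-0.961, 0.276, 0.008], [0.276, 0.961, 0.005], [-0.006, 0.007, -1.0]]
wrist_force: [1.7, 0.3, -0.6]
width: 0.127
gripper_force: 59.6
```

```bash
cat >> h.py <<'E'
psi=-.16; F=Rs(psi); BAY=np.array([.595,.100,.085])
E
python3 - <<'E'
from h import *
o=status.get_obs();print(o["time_s"],o["tcp_pos"],o["width"],o["gripper_force"],o["wrist_force"])
plan(BAY+.1345*F[:,2],Rtool(F),9)
E
```

```text
3.6333 [0.54231894 0.35406466 0.23507112] 0.12653774213627855 59.632837772369385 [ 1.68070346  0.265059   -0.60225034]
dist 0.24664701982857073 rot deg [ -1.12 -24.59  -6.83]
[-0.0071, -0.0263, 0.003] [-0.12, -2.73, -0.76]
[-0.0066, -0.0264, 0.0033] [-0.12, -2.73, -0.76]
[-0.0061, -0.0265, 0.0035] [-0.12, -2.73, -0.76]
[-0.0056, -0.0266, 0.0037] [-0.12, -2.73, -0.76]
[-0.0051, -0.0266, 0.0039] [-0.12, -2.73, -0.76]
[-0.0045, -0.0267, 0.0041] [-0.12, -2.73, -0.76]
[-0.004, -0.0268, 0.0042] [-0.12, -2.73, -0.76]
[-0.0034, -0.0268, 0.0044] [-0.12, -2.73, -0.76]
[-0.0028, -0.0269, 0.0044] [-0.12, -2.73, -0.76]
```

>>> {"fn": "play_rows", "kwargs": {"motion": [{"jaw":0,"dp":[-0.007,-0.026,0.003],"rotation":[-0.12,-2.7,-0.76]},{"jaw":0,"dp":[-0.007,-0.026,0.003],"rotation":[-0.12,-2.7,-0.76]},{"jaw":0,"dp":[-0.006,-0.026,0.003],"rotation":[-0.12,-2.7,-0.76]},{"jaw":0,"dp":[-0.006,-0.027,0.004],"rotation":[-0.12,-2.7,-0.76]},{"jaw":0,"dp":[-0.005,-0.027,0.004],"rotation":[-0.12,-2.7,-0.76]}]}}

```text
time_s: 4.05
tcp_pos: [0.5383, 0.2156, 0.2139]
eef_rot: [[-0.95, 0.21, 0.231], [0.205, 0.978, -0.047], [-0.236, 0.003, -0.972]]
wrist_force: [0.1, -0.2, -1.3]
width: 0.122
gripper_force: 59.6
```

>>> {"fn": "play_rows", "kwargs": {"motion": [{"jaw":0,"dp":[-0.004,-0.027,0.004],"rotation":[-0.12,-2.7,-0.76]},{"jaw":0,"dp":[-0.004,-0.027,0.004],"rotation":[-0.12,-2.7,-0.76]},{"jaw":0,"dp":[-0.003,-0.027,0.004],"rotation":[-0.12,-2.7,-0.76]},{"jaw":0,"dp":[-0.003,-0.027,0.004],"rotation":[-0.12,-2.7,-0.76]},{"jaw":0,"dp":[0,0,0],"rotation":[0,0,0]}]}}

```text
time_s: 4.47
tcp_pos: [0.533, 0.1034, 0.2012]
eef_rot: [[-0.901, 0.162, 0.403], [0.144, 0.987, -0.075], [-0.41, -0.01, -0.912]]
wrist_force: [-0.9, -1.1, -1.8]
width: 0.124
gripper_force: 59.6
```

Run:
```python
from h import *
plan(BAY+.1345*F[:,2],Rtool(F),1)
im=imaging.get_image("top");s=imaging.get_image("scene")
a=cv2.resize(im[130:220,260:360],None,fx=4,fy=4);b=cv2.resize(s[140:240,240:340],None,fx=4,fy=4)
a=cv2.copyMakeBorder(a,0,40,0,0,cv2.BORDER_CONSTANT);cv2.imwrite("pics/g2.png",np.hstack([a,b])[:,:800,::-1])
cv2.imwrite("pics/scene2.png",s[:,:,::-1])
```

```text
dist 0.00994486219016391 rot deg [-0.56 -0.82  0.11]
[-0.0068, 0.0065, -0.0032] [-0.56, -0.82, 0.11]
```

View pics/g2.png

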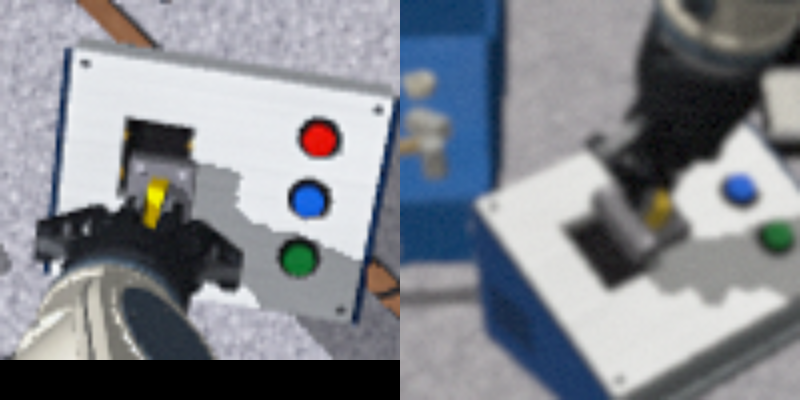

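Run:
```python
from h import *
o=status.get_obs();P,Q=o["tcp_pos"],o["eef_rot"]; print(P)
top=P+Q[:,2]*.0795
pr=lambda n,x,y,z:proj(n,top+Q@np.array([-x,y,-z]))
c=lambda p:((p-[260,130])*4+1.5).round(1)
c2=lambda p:((p-[240,140])*4+1.5).round(1)
print("top: far corners",[c(pr("top",.028,y,0)) for y in(.022,-.022)],"rib far end top",[c(pr("top",.018,y,.024)) for y in(.006,-.006)])
print("scene: left-face corners",[c2(pr("scene",x,.022,z)) for x in(.028,-.028) for z in (0,-.02)],"rib",[c2(pr("scene",-.018,y,z)) for y in(.006,-.006) for z in (.024,0)])
print("bay corners in top",[c(proj("top",BAY+F@np.array([x,y,0]))) for x,y in((.03,.024),(.03,-.024),(-.03,.024))],[c2(proj("scene",BAY+F@np.array([x,y,0]))) for x,y in((.03,.024),(-.03,.024))])
```

```text
[0.53528739 0.10618233 0.20243158]
top: far corners [array([124.2, 151.5]), array([190.1, 161.6])] rib far end top [array([141.7, 181.2]), array([160.1, 184. ])]
scene: left-face corners [array([189.8, 188. ]), array([184. , 204.8]), array([238.6, 251.2]), array([231.9, 267.2])] rib [array([257.5, 210.1]), array([249. , 230.2]), array([271.9, 202.9]), array([263.1, 223. ])]
bay corners in top [array([127. , 115.8]), array([195.8, 126.2]), array([117.9, 196.4])] [array([160.8, 224.7]), array([210.2, 291. ])]
```

Run:
```python
from h import *
plan(BAY+.1095*F[:,2],Rtool(F),3)
```

```text
dist 0.02300177031264411 rot deg [-0.41 -0.74  0.06]
[-0.0017, 0.0012, 0.0074] [-0.14, -0.25, 0.02]
[-0.0016, 0.0012, 0.0074] [-0.14, -0.25, 0.02]
[-0.0016, 0.0012, 0.0074] [-0.14, -0.25, 0.02]
```

>>> {"fn": "play_rows", "kwargs": {"motion": [{"jaw":0,"dp":[-0.002,0.001,0.007],"rotation":[-0.14,-0.25,0]},{"jaw":0,"dp":[-0.002,0.001,0.007],"rotation":[-0.14,-0.25,0]},{"jaw":0,"dp":[-0.001,0.001,0.007],"rotation":[-0.14,-0.25,0]},{"jaw":0,"dp":[0,0,0],"rotation":[0,0,0]},{"jaw":0,"dp":[0,0,0],"rotation":[0,0,0]}]}}

```text
time_s: 4.98
tcp_pos: [0.5497, 0.1087, 0.1846]
eef_rot: [[-0.895, 0.155, 0.418], [0.141, 0.988, -0.066], [-0.423, -0.0, -0.906]]
wrist_force: [0.2, -0.4, -0.6]
width: 0.123
gripper_force: 59.6
```

Run:
```python
from h import *
plan(BAY+.1095*F[:,2],Rtool(F),1)
im=imaging.get_image("top");s=imaging.get_image("scene")
o=status.get_obs();P,Q=o["tcp_pos"],o["eef_rot"]; print(P,o["wrist_force"])
top=P+Q[:,2]*.0795
k=6
a=cv2.resize(im[140:200,275:335],None,fx=k,fy=k,interpolation=cv2.INTER_CUBIC);b=cv2.resize(s[170:235,265:330],None,fx=k,fy=k,interpolation=cv2.INTER_CUBIC)
a=cv2.copyMakeBorder(a,0,30,0,0,cv2.BORDER_CONSTANT);cv2.imwrite("pics/g3.png",np.hstack([a,b])[:,:,::-1])
pr=lambda n,x,y,z:proj(n,top+Q@np.array([-x,y,-z]))
c=lambda p:((p-[275,140])*k+2.5).round(1)
c2=lambda p:((p-[265,170])*k+2.5+[360,0]).round(1)
print("top: far corners",[c(pr("top",.028,y,0)) for y in(.022,-.022)],"rib far end top",[c(pr("top",.018,y,.024)) for y in(.006,-.006)])
print("scene: left-face corners",[c2(pr("scene",x,.022,z)) for x in(.028,-.028) for z in (0,-.02)],"rib",[c2(pr("scene",-.018,y,z)) for y in(.006,-.006) for z in (.024,0)])
print("bay corners in top",[c(proj("top",BAY+F@np.array([x,y,0]))) for x,y in((.03,.024),(.03,-.024),(-.03,.024))],[c2(proj("scene",BAY+F@np.array([x,y,0]))) for x,y in((.03,.024),(-.03,.024))])
```

```text
dist 0.0014001848668409743 rot deg [0.08 0.01 0.22]
[0.0003, -0.0013, 0.0003] [0.08, 0.01, 0.22]
[0.54948271 0.10843943 0.18516247] [-0.31019558  0.21126822 -1.07008767]
top: far corners [array([ 92.7, 138. ]), array([190. , 152.4])] rib far end top [array([119. , 181.7]), array([146.1, 185.7])]
scene: left-face corners [array([468.2, 122.5]), array([459.3, 146.5]), array([539.6, 216.8]), array([529.5, 239.8])] rib [array([567.8, 156.6]), array([555.1, 185.5]), array([589.2, 146. ]), array([576.1, 174.9])]
bay corners in top [array([100.8, 113.9]), array([203.9, 129.6]), array([ 87.2, 234.8])] [array([451.5, 157.3]), array([525.6, 256.8])]
```

View pics/g3.png

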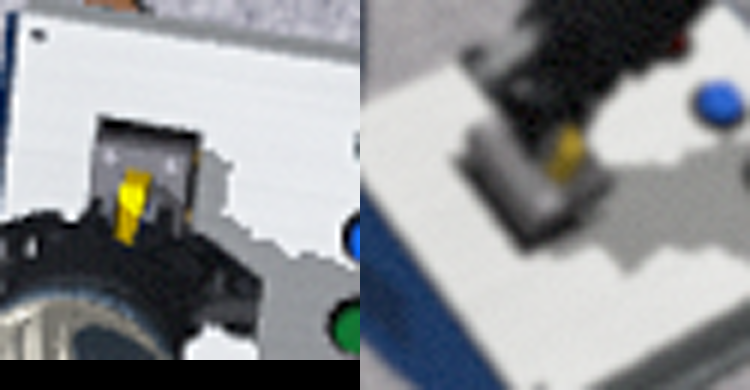

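>>> {"fn": "play_rows", "kwargs": {"motion": [{"jaw":0,"dp":[0,0.001,0.004],"rotation":[0,0,0]},{"jaw":0,"dp":[0,0,0.004],"rotation":[0,0,0]},{"jaw":0,"dp":[0,0,0.004],"rotation":[0,0,0]},{"jaw":0,"dp":[0,0,0.002],"rotation":[0,0,0]},{"jaw":0,"dp":[0,0,0],"rotation":[0,0,0]}]}}

```text
time_s: 5.5
tcp_pos: [0.5554, 0.1079, 0.172]
eef_rot: [[-0.895, 0.156, 0.418], [0.142, 0.988, -0.066], [-0.423, -0.0, -0.906]]
wrist_force: [-0.5, -0.2, -1.3]
width: 0.121
gripper_force: 59.6
```

```bash
cat >> h.py <<'E'
def rel():
    o=status.get_obs(); t=o["tcp_pos"]+o["eef_rot"][:,2]*.0795
    print("t",o["time_s"],"top in bay mm",((t-BAY)@F*1e3).round(1),"force face",(o["wrist_force"]@F).round(1),"mom",(o["moment"]@F).round(2),"rot err",np.degrees(Ro.from_matrix(o["eef_rot"].T@Rtool(F)).as_rotvec()).round(2),"w",round(o["width"],3),o["gripper_force"])
E
python3 -c "
from h import *
rel()"
```

```text
t 5.5 top in bay mm [ 0.2  1.6 16.4] force face [-1.  -0.3 -0.9] mom [0.03 0.28 0.01] rot err [0.06 0.01 0.17] w 0.121 59.59409415721893
```

>>> {"fn": "play_rows", "kwargs": {"motion": [{"jaw":0,"dp":[0,0,0.002],"rotation":[0,0,0]},{"jaw":0,"dp":[0,0,0.002],"rotation":[0,0,0]},{"jaw":0,"dp":[0,0,0.002],"rotation":[0,0,0]},{"jaw":0,"dp":[0,0,0],"rotation":[0,0,0]}]}}

```text
time_s: 5.83
tcp_pos: [0.5579, 0.1076, 0.1669]
eef_rot: [[-0.895, 0.156, 0.418], [0.142, 0.988, -0.066], [-0.423, -0.0, -0.906]]
wrist_force: [-0.2, -0.5, -1.4]
width: 0.124
gripper_force: 59.6
```

```bash
python3 -c "
from h import *
rel()"
```

```text
t 5.8333 top in bay mm [ 0.4  1.7 10.7] force face [-0.7 -0.5 -1.3] mom [-0.04  0.29  0.02] rot err [0.07 0.04 0.16] w 0.124 59.593536257743835
```

>>> {"fn": "play_rows", "kwargs": {"motion": [{"jaw":0,"dp":[0,0,0.002],"rotation":[0,0,0]},{"jaw":0,"dp":[0,0,0.002],"rotation":[0,0,0]},{"jaw":0,"dp":[0,0,0.002],"rotation":[0,0,0]},{"jaw":0,"dp":[0,0,0],"rotation":[0,0,0]}]}}

```text
time_s: 6.17
tcp_pos: [0.5606, 0.1072, 0.1616]
eef_rot: [[-0.895, 0.156, 0.418], [0.141, 0.988, -0.066], [-0.424, 0.0, -0.906]]
wrist_force: [2.4, -0.7, -3.9]
width: 0.122
gripper_force: 59.2
```

```bash
python3 -c "
from h import *
rel()"
```

```text
t 6.1667 top in bay mm [0.7 1.7 4.7] force face [ 0.6 -0.3 -4.6] mom [-0.06  0.08 -0.01] rot err [0.08 0.07 0.16] w 0.122 59.19580042362213
```

>>> {"fn": "play_rows", "kwargs": {"motion": [{"jaw":0,"dp":[0,0,0.002],"rotation":[0,0,0]},{"jaw":0,"dp":[0,0,0.001],"rotation":[0,0,0]},{"jaw":0,"dp":[0,0,0],"rotation":[0,0,0]}]}}

```text
time_s: 6.42
tcp_pos: [0.5619, 0.107, 0.1588]
eef_rot: [[-0.895, 0.156, 0.418], [0.141, 0.988, -0.066], [-0.424, 0.0, -0.906]]
wrist_force: [2.9, -1.8, -3.5]
width: 0.125
gripper_force: 59.2
```

>>> {"fn": "play_rows", "kwargs": {"motion": [{"jaw":0,"dp":[0,0,0.002],"rotation":[0,0,0]},{"jaw":0,"dp":[0,0,0],"rotation":[0,0,0]}]}}

```text
time_s: 6.58
tcp_pos: [0.5625, 0.107, 0.1575]
eef_rot: [[-0.895, 0.156, 0.419], [0.142, 0.988, -0.066], [-0.424, 0.0, -0.906]]
wrist_force: [-2.9, 0.1, 4.8]
width: 0.121
gripper_force: 60.5
```

```bash
python3 -c "
from h import *
rel()"
```

```text
t 6.5833 top in bay mm [0.7 1.9 0.2] force face [-0.5 -0.4  5.6] mom [-0.17  0.26  0.03] rot err [0.09 0.09 0.16] w 0.121 60.45875787734985
```

>>> {"fn": "play_rows", "kwargs": {"motion": [{"jaw":0,"dp":[0,0,0.001],"rotation":[0,0,0]},{"jaw":0,"dp":[0,0,0.001],"rotation":[0,0,0]},{"jaw":0,"dp":[0,0,0],"rotation":[0,0,0]}]}}

```text
time_s: 6.83
tcp_pos: [0.5625, 0.107, 0.1574]
eef_rot: [[-0.894, 0.156, 0.42], [0.141, 0.988, -0.066], [-0.425, 0.0, -0.905]]
wrist_force: [-20.9, 2.0, 32.0]
width: 0.121
gripper_force: 64.9
```

```bash
python3 -c "
from h import *
rel()"
```

```text
t 6.8333 top in bay mm [0.7 1.9 0.1] force face [-5.5 -1.3 37.9] mom [-0.34  1.02 -0.08] rot err [0.08 0.15 0.17] w 0.121 64.87799763679504
```

>>> {"fn": "play_rows", "kwargs": {"motion": [{"jaw":0,"dp":[0,0,-0.002],"rotation":[0,0,0]},{"jaw":30,"dp":[0,0,0],"rotation":[0,0,0]},{"jaw":30,"dp":[0,0,0],"rotation":[0,0,0]},{"jaw":30,"dp":[0,0,0],"rotation":[0,0,0]},{"jaw":30,"dp":[0,0,0],"rotation":[0,0,0]}]}}

```text
time_s: 7.25
tcp_pos: [0.5626, 0.1069, 0.1568]
eef_rot: [[-0.895, 0.156, 0.418], [0.142, 0.988, -0.066], [-0.423, -0.0, -0.906]]
wrist_force: [0.9, 0.2, 0.3]
width: 0.301
gripper_force: 0.0
```

>>> {"fn": "play_rows", "kwargs": {"motion": [{"jaw":30,"dp":[0,0,-0.01],"rotation":[0,0,0]},{"jaw":30,"dp":[0,0,-0.02],"rotation":[0,0,0]},{"jaw":30,"dp":[0,0,-0.03],"rotation":[0,0,0]},{"jaw":0,"dp":[0.02,-0.02,-0.02],"rotation":[0,0,0]},{"jaw":0,"dp":[0.02,-0.02,0],"rotation":[0,0,0]}]}}

```text
time_s: 7.67
tcp_pos: [0.4879, 0.0791, 0.2158]
eef_rot: [[-0.892, 0.155, 0.424], [0.141, 0.988, -0.064], [-0.429, 0.002, -0.903]]
wrist_force: [0.7, -0.5, -0.5]
width: 0.031
gripper_force: 0.0
```

Run:
```python
from h import *
rel()
im=imaging.get_image("top");s=imaging.get_image("scene")
k=6
a=cv2.resize(im[140:205,275:350],None,fx=5,fy=5,interpolation=cv2.INTER_CUBIC);b=cv2.resize(s[160:225,265:345],None,fx=5,fy=5,interpolation=cv2.INTER_CUBIC)
cv2.imwrite("pics/g4.png",np.hstack([a,b])[:,:,::-1])
```

```text
t 7.6667 top in bay mm [-37.  -37.4  82.3] force face [ 0.5 -0.4 -0.8] mom [0.01 0.14 0.04] rot err [0.24 0.4  0.18] w 0.031 0.0
```

View pics/g4.png

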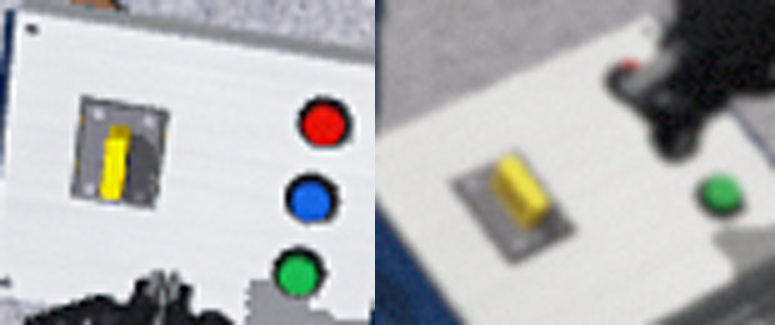

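Module is home and flush (grey top level in the bay, rib at about (298,172) top view). Now the green key.

```bash
cat >> h.py <<'E'
GREEN=BAY+F@np.array([-.049,-.1085,0]); BLUE=GREEN+.045*F[:,0]
def krel(K):
    o=status.get_obs(); t=o["tcp_pos"]+o["eef_rot"][:,2]*.073
    print("t",o["time_s"],"tip rel key on face mm",((t-K)@F*1e3).round(1),"F",(o["wrist_force"]@F).round(1))
E
python3 -c "
from h import *
plan(GREEN+.098*F[:,2],Rtool(F),3)"
```

```text
dist 0.09175868009585955 rot deg [-0.08 -0.2   0.14]
[0.0019, -0.0225, 0.0207] [-0.03, -0.07, 0.05]
[0.0019, -0.0225, 0.0207] [-0.03, -0.07, 0.05]
[0.0019, -0.0225, 0.0206] [-0.03, -0.07, 0.05]
```

>>> {"fn": "play_rows", "kwargs": {"motion": [{"jaw":0,"dp":[0.002,-0.023,0.02],"rotation":[0,0,0]},{"jaw":0,"dp":[0.002,-0.023,0.02],"rotation":[0,0,0]},{"jaw":0,"dp":[0.002,-0.022,0.02],"rotation":[0,0,0]},{"jaw":0,"dp":[0,0,0],"rotation":[0,0,0]},{"jaw":0,"dp":[0,0,0],"rotation":[0,0,0]}]}}

```text
time_s: 8.18
tcp_pos: [0.4961, 0.0072, 0.1546]
eef_rot: [[-0.895, 0.158, 0.416], [0.144, 0.987, -0.067], [-0.422, -0.0, -0.907]]
wrist_force: [-0.6, -0.7, 0.3]
width: -0.003
gripper_force: 0.0
```

Run:
```python
from h import *
krel(GREEN)
im=imaging.get_image("top");s=imaging.get_image("scene")
a=cv2.resize(im[140:205,285:360],None,fx=5,fy=5,interpolation=cv2.INTER_CUBIC);b=cv2.resize(s[160:225,285:365],None,fx=5,fy=5,interpolation=cv2.INTER_CUBIC)
cv2.imwrite("pics/g5.png",np.hstack([a,b])[:,:,::-1])
```

```text
t 8.1833 tip rel key on face mm [ 3.3  1.2 25. ] F [-0.3 -0.8  0.5]
```

View pics/g5.png

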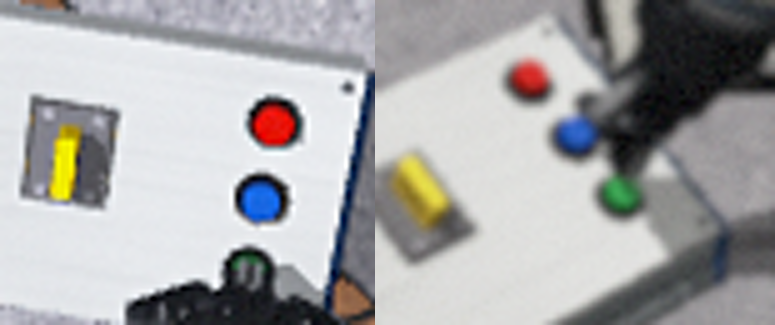

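>>> {"fn": "play_rows", "kwargs": {"motion": [{"jaw":0,"dp":[0.003,-0.001,0.005],"rotation":[0,0,0]},{"jaw":0,"dp":[0,0,0.004],"rotation":[0,0,0]},{"jaw":0,"dp":[0,0,0],"rotation":[0,0,0]}]}}

```text
time_s: 8.53
tcp_pos: [0.4994, 0.0099, 0.1499]
eef_rot: [[-0.896, 0.157, 0.416], [0.14, 0.988, -0.07], [-0.422, -0.004, -0.907]]
wrist_force: [0.3, 0.3, -0.2]
width: 0.001
gripper_force: 0.0
```

>>> {"fn": "play_rows", "kwargs": {"motion": [{"jaw":0,"dp":[0,0,0.002],"rotation":[0,0,0]},{"jaw":0,"dp":[0,0,0.002],"rotation":[0,0,0]},{"jaw":0,"dp":[0,0,0],"rotation":[0,0,0]}]}}

```text
time_s: 8.78
tcp_pos: [0.501, 0.0095, 0.1467]
eef_rot: [[-0.897, 0.158, 0.414], [0.141, 0.987, -0.072], [-0.42, -0.006, -0.908]]
wrist_force: [0.3, 0.4, 0.3]
width: 0.003
gripper_force: 0.0
```

>>> {"fn": "play_rows", "kwargs": {"motion": [{"jaw":0,"dp":[0,0,0.002],"rotation":[0,0,0]},{"jaw":0,"dp":[0,0,0.002],"rotation":[0,0,0]},{"jaw":0,"dp":[0,0,0],"rotation":[0,0,0]}]}}

```text
time_s: 9.03
tcp_pos: [0.5028, 0.0093, 0.1434]
eef_rot: [[-0.897, 0.16, 0.412], [0.142, 0.987, -0.074], [-0.418, -0.008, -0.908]]
wrist_force: [-0.9, -0.0, -0.3]
width: -0.004
gripper_force: 0.0
```

```bash
python3 -c "
from h import *
krel(GREEN)"
```

```text
t 9.0333 tip rel key on face mm [ 3.9  3.8 12.3] F [-0.9 -0.2  0.1]
```

```bash
python3 -c "
from h import *
o=status.get_obs();print(o['joint_positions'].round(3),o['dq'].round(3))
plan(GREEN+.085*F[:,2],Rtool(F),1)
"
```

```text
[ 0.035  0.464  2.193 -0.957  0.108 -0.442] [-0.003 -0.004  0.005  0.025 -0.001 -0.029]
dist 0.006088372329747023 rot deg [-0.41 -0.29  0.16]
[0.0043, -0.0043, 0.0003] [-0.41, -0.29, 0.16]
```

```bash
cat >> h.py <<'E'
def Ft(deg):
    a=np.radians(deg); return Ro.from_euler("z",psi).as_matrix()@np.array([[np.cos(a),0,-np.sin(a)],[0,1,0],[np.sin(a),0,np.cos(a)]])
def pk(K,dx,h,n,deg=12): plan(K+F@np.array([dx,0,h])+.073*Ft(deg)[:,2],Rtool(Ft(deg)),n)
E
python3 -c "
from h import *
pk(GREEN,-.007,.028,4)
"
```

```text
dist 0.015356718347737566 rot deg [-0.43 12.71  0.12]
[-0.0013, -0.0011, -0.0035] [-0.11, 3.18, 0.03]
[-0.0011, -0.0011, -0.0035] [-0.11, 3.18, 0.03]
[-0.0009, -0.0011, -0.0036] [-0.11, 3.18, 0.03]
[-0.0007, -0.0011, -0.0036] [-0.11, 3.18, 0.03]
```

>>> {"fn": "play_rows", "kwargs": {"motion": [{"jaw":0,"dp":[0,0,-0.012],"rotation":[0,0,0]},{"jaw":0,"dp":[-0.001,-0.001,-0.003],"rotation":[0,3.2,0]},{"jaw":0,"dp":[-0.001,-0.001,-0.001],"rotation":[0,3.2,0]},{"jaw":0,"dp":[-0.001,-0.001,0],"rotation":[0,3.2,0]},{"jaw":0,"dp":[-0.001,-0.001,0],"rotation":[0,3.2,0]}]}}

```text
time_s: 9.45
tcp_pos: [0.4994, 0.0046, 0.1577]
eef_rot: [[-0.955, 0.164, 0.249], [0.155, 0.986, -0.057], [-0.255, -0.016, -0.967]]
wrist_force: [-0.3, 0.3, -0.6]
width: 0.005
gripper_force: 0.0
```

>>> {"fn": "play_rows", "kwargs": {"motion": [{"jaw":0,"dp":[0,0,0],"rotation":[0,0,0]},{"jaw":0,"dp":[0,0,0],"rotation":[0,0,0]}]}}

```text
time_s: 9.62
tcp_pos: [0.5002, 0.0039, 0.1577]
eef_rot: [[-0.953, 0.166, 0.253], [0.155, 0.986, -0.06], [-0.26, -0.018, -0.966]]
wrist_force: [0.2, 0.9, -0.3]
width: -0.0
gripper_force: 0.0
```

```bash
python3 -c "
from h import *
krel(GREEN);print(status.get_obs()['joint_positions'])
pk(GREEN,-.007,.020,2)
"
```

```text
t 9.6167 tip rel key on face mm [-3.8 -2.8 27.1] F [-0.1  1.  -0.3]
[ 0.01287501  0.43229614  2.11649889 -0.18928101  0.34256582 -1.22345475]
dist 0.008000312376732968 rot deg [-1.07  3.06 -0.12]
[-0.001, 0.0008, 0.0038] [-0.54, 1.53, -0.06]
[-0.0011, 0.0008, 0.0038] [-0.54, 1.53, -0.06]
```

>>> {"fn": "play_rows", "kwargs": {"motion": [{"jaw":0,"dp":[-0.001,0.001,0.004],"rotation":[-0.5,1.5,0]},{"jaw":0,"dp":[-0.001,0.001,0.004],"rotation":[-0.5,1.5,0]},{"jaw":0,"dp":[0,0,0],"rotation":[0,0,0]}]}}

```text
time_s: 9.87
tcp_pos: [0.5039, 0.0052, 0.1497]
eef_rot: [[-0.966, 0.161, 0.204], [0.158, 0.987, -0.034], [-0.207, -0.001, -0.978]]
wrist_force: [0.1, 0.4, 0.9]
width: -0.002
gripper_force: 0.0
```

```bash
python3 -c "
from h import *
krel(GREEN);print(status.get_obs()['joint_positions'])
pk(GREEN,-.007,.0085,6)
"
```

```text
t 9.8667 tip rel key on face mm [-8.   0.3 19.2] F [0.4 0.4 0.8]
[ 0.00256263  0.45716564  2.08685384 -0.09105277  0.39357989 -1.325897  ]
dist 0.010734457036232143 rot deg [-0.08 -0.06 -0.1 ]
[-0.0006, -0.0001, 0.0017] [-0.01, -0.01, -0.02]
[-0.0006, -0.0001, 0.0017] [-0.01, -0.01, -0.02]
[-0.0006, -0.0001, 0.0017] [-0.01, -0.01, -0.02]
[-0.0006, -0.0001, 0.0017] [-0.01, -0.01, -0.02]
[-0.0006, -0.0001, 0.0017] [-0.01, -0.01, -0.02]
[-0.0005, -0.0001, 0.0017] [-0.01, -0.01, -0.02]
```

>>> {"fn": "play_rows", "kwargs": {"motion": [{"jaw":0,"dp":[-0.001,0,0.002],"rotation":[0,0,0]},{"jaw":0,"dp":[-0.0005,0,0.002],"rotation":[0,0,0]},{"jaw":0,"dp":[0,0,0],"rotation":[0,0,0]}]}}

```text
time_s: 10.12
tcp_pos: [0.5057, 0.005, 0.1463]
eef_rot: [[-0.966, 0.161, 0.204], [0.157, 0.987, -0.034], [-0.207, -0.001, -0.978]]
wrist_force: [-0.2, -1.0, -0.1]
width: 0.003
gripper_force: 0.0
```

>>> {"fn": "play_rows", "kwargs": {"motion": [{"jaw":0,"dp":[-0.0005,0,0.002],"rotation":[0,0,0]},{"jaw":0,"dp":[0,0,0],"rotation":[0,0,0]}]}}

```text
time_s: 10.28
tcp_pos: [0.5068, 0.0049, 0.1447]
eef_rot: [[-0.966, 0.161, 0.204], [0.157, 0.987, -0.034], [-0.207, -0.001, -0.978]]
wrist_force: [0.0, 0.2, 1.6]
width: -0.002
gripper_force: 0.5
```

>>> {"fn": "play_rows", "kwargs": {"motion": [{"jaw":0,"dp":[-0.0005,0,0.002],"rotation":[0,0,0]},{"jaw":0,"dp":[0,0,0],"rotation":[0,0,0]}]}}

```text
time_s: 10.45
tcp_pos: [0.5077, 0.0047, 0.1428]
eef_rot: [[-0.966, 0.161, 0.204], [0.157, 0.987, -0.034], [-0.206, -0.001, -0.978]]
wrist_force: [-1.2, -0.4, 0.8]
width: -0.001
gripper_force: 0.9
```

>>> {"fn": "play_rows", "kwargs": {"motion": [{"jaw":0,"dp":[-0.0005,0,0.002],"rotation":[0,0,0]},{"jaw":0,"dp":[0,0,0],"rotation":[0,0,0]}]}}

```text
time_s: 10.62
tcp_pos: [0.5086, 0.0046, 0.1409]
eef_rot: [[-0.966, 0.161, 0.203], [0.157, 0.987, -0.034], [-0.206, -0.001, -0.978]]
wrist_force: [-1.4, 0.1, 1.4]
width: -0.002
gripper_force: 1.0
```

```bash
python3 -c "
from h import *
krel(GREEN)
"
```

```text
t 10.6167 tip rel key on face mm [-7.4  0.5  9.1] F [-0.7 -0.1  1.8]
```

Contact made and the key is moving; keep pushing until the stop.

>>> {"fn": "play_rows", "kwargs": {"motion": [{"jaw":0,"dp":[-0.0005,0,0.002],"rotation":[0,0,0]},{"jaw":0,"dp":[0,0,0],"rotation":[0,0,0]}]}}

```text
time_s: 10.78
tcp_pos: [0.5094, 0.0045, 0.1392]
eef_rot: [[-0.966, 0.161, 0.203], [0.157, 0.987, -0.034], [-0.206, -0.001, -0.979]]
wrist_force: [-4.3, 1.4, 7.7]
width: 0.002
gripper_force: 4.6
```

>>> {"fn": "play_rows", "kwargs": {"motion": [{"jaw":0,"dp":[-0.0003,0,0.001],"rotation":[0,0,0]},{"jaw":0,"dp":[0,0,0],"rotation":[0,0,0]}]}}

```text
time_s: 10.95
tcp_pos: [0.5096, 0.0044, 0.1389]
eef_rot: [[-0.966, 0.161, 0.203], [0.157, 0.987, -0.034], [-0.206, -0.001, -0.979]]
wrist_force: [-10.7, 1.7, 16.8]
width: 0.003
gripper_force: 9.8
```

```bash
python3 -c "
from h import *
krel(GREEN)
"
```

```text
t 10.95 tip rel key on face mm [-7.5  0.5  6.9] F [-2.7 -0.1 19.8]
```

>>> {"fn": "play_rows", "kwargs": {"motion": [{"jaw":0,"dp":[0.001,0,-0.006],"rotation":[0,0,0]},{"jaw":0,"dp":[0.003,0,-0.012],"rotation":[0,0,0]},{"jaw":0,"dp":[-0.022,0,-0.005],"rotation":[0,0,0]},{"jaw":0,"dp":[-0.022,0,-0.005],"rotation":[0,0,0]},{"jaw":0,"dp":[0,0,0],"rotation":[0,0,0]}]}}

```text
time_s: 11.37
tcp_pos: [0.5485, -0.0014, 0.1769]
eef_rot: [[-0.964, 0.161, 0.213], [0.157, 0.987, -0.034], [-0.216, 0.001, -0.976]]
wrist_force: [0.9, 0.5, -0.6]
width: -0.001
gripper_force: 0.0
```

```bash
python3 -c "
from h import *
krel(BLUE);print(status.get_obs()['joint_positions'].round(2))
pk(BLUE,-.007,.017,2)
im=imaging.get_image('top');s=imaging.get_image('scene')
a=cv2.resize(im[140:205,285:360],None,fx=5,fy=5,interpolation=cv2.INTER_CUBIC);b=cv2.resize(s[160:225,285:365],None,fx=5,fy=5,interpolation=cv2.INTER_CUBIC)
cv2.imwrite('pics/g6.png',np.hstack([a,b])[:,:,::-1])
"
```

```text
t 11.3667 tip rel key on face mm [-0.   1.  24.6] F [ 0.5  0.6 -0.9]
[-0.01  0.45  1.99 -0.07  0.49 -1.36]
dist 0.010077426972694583 rot deg [ 0.02  0.45 -0.1 ]
[0.0023, -0.0005, 0.0045] [0.01, 0.23, -0.05]
[0.0023, -0.0005, 0.0045] [0.01, 0.23, -0.05]
```

View pics/g6.png

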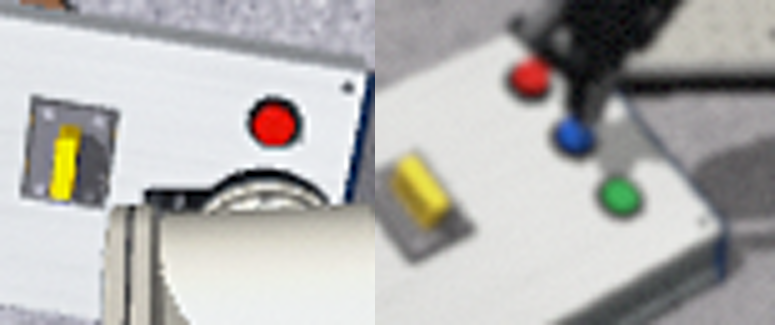

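The module is still flush, green is down, and the tip is over blue. Pressing blue.

>>> {"fn": "play_rows", "kwargs": {"motion": [{"jaw":0,"dp":[0.002,0,0.0045],"rotation":[0,0,0]},{"jaw":0,"dp":[0.002,-0.0005,0.0045],"rotation":[0,0,0]},{"jaw":0,"dp":[-0.0005,0,0.002],"rotation":[0,0,0]},{"jaw":0,"dp":[-0.0005,0,0.002],"rotation":[0,0,0]},{"jaw":0,"dp":[0,0,0],"rotation":[0,0,0]}]}}

```text
time_s: 11.88
tcp_pos: [0.5419, -0.0014, 0.1597]
eef_rot: [[-0.966, 0.161, 0.202], [0.157, 0.987, -0.034], [-0.204, -0.001, -0.979]]
wrist_force: [-2.5, 0.3, 2.2]
width: -0.003
gripper_force: 1.0
```

```bash
python3 -c "
from h import *
krel(BLUE)
"
```

```text
t 11.8833 tip rel key on face mm [-14.   -0.1  12. ] F [-1.3 -0.1  3.1]
```

>>> {"fn": "play_rows", "kwargs": {"motion": [{"jaw":0,"dp":[-0.0005,0,0.002],"rotation":[0,0,0]},{"jaw":0,"dp":[-0.0005,0,0.002],"rotation":[0,0,0]},{"jaw":0,"dp":[0,0,0],"rotation":[0,0,0]}]}}

```text
time_s: 12.13
tcp_pos: [0.5442, -0.0017, 0.1566]
eef_rot: [[-0.966, 0.161, 0.203], [0.157, 0.987, -0.034], [-0.206, -0.001, -0.979]]
wrist_force: [-3.0, 0.0, 2.3]
width: -0.003
gripper_force: 1.8
```

>>> {"fn": "play_rows", "kwargs": {"motion": [{"jaw":0,"dp":[-0.0003,0,0.001],"rotation":[0,0,0]},{"jaw":0,"dp":[-0.0003,0,0.001],"rotation":[0,0,0]},{"jaw":0,"dp":[0,0,0],"rotation":[0,0,0]}]}}

```text
time_s: 12.38
tcp_pos: [0.5447, -0.0018, 0.1557]
eef_rot: [[-0.966, 0.161, 0.202], [0.157, 0.987, -0.034], [-0.205, -0.001, -0.979]]
wrist_force: [-11.8, 0.4, 16.0]
width: -0.002
gripper_force: 9.2
```

```bash
python3 -c "
from h import *
krel(BLUE)
"
```

```text
t 12.3833 tip rel key on face mm [-13.   -0.1   7.1] F [-3.8 -1.5 19.5]
```

>>> {"fn": "play_rows", "kwargs": {"motion": [{"jaw":0,"dp":[0.001,0,-0.006],"rotation":[0,0,0]},{"jaw":0,"dp":[0.003,0,-0.015],"rotation":[0,0,0]},{"jaw":0,"dp":[0.01,0,-0.035],"rotation":[0,0,0]},{"jaw":0,"dp":[0.03,0,-0.03],"rotation":[0,0,0]},{"jaw":0,"dp":[0.03,0,-0.03],"rotation":[0,0,0]}]}}

```text
time_s: 12.8
tcp_pos: [0.4523, 0.0135, 0.2539]
eef_rot: [[-0.965, 0.161, 0.207], [0.158, 0.987, -0.034], [-0.21, -0.0, -0.978]]
wrist_force: [-0.5, -0.1, 0.2]
width: -0.001
gripper_force: 0.0
```

>>> {"fn": "play_rows", "kwargs": {"motion": [{"jaw":0,"dp":[0,-0.03,-0.01],"rotation":[0,0,0]},{"jaw":0,"dp":[0,-0.03,0],"rotation":[0,0,0]},{"jaw":0,"dp":[0,-0.03,0],"rotation":[0,0,0]},{"jaw":0,"dp":[0,0,0],"rotation":[0,0,0]},{"jaw":0,"dp":[0,0,0],"rotation":[0,0,0]}]}}

```text
time_s: 13.22
tcp_pos: [0.4356, -0.0763, 0.263]
eef_rot: [[-0.965, 0.164, 0.206], [0.16, 0.986, -0.035], [-0.209, -0.001, -0.978]]
wrist_force: [-0.8, 0.6, 0.5]
width: -0.0
gripper_force: 0.0
```

```bash
python3 -c "
from h import *
krel(BLUE)
S=cv2.imread('pics/scene0.png')[:,:,::-1].copy();s=imaging.get_image('scene')
for lo,hi,b in (((45,80,40),(85,255,255),(322,190,345,210)),((100,120,40),(125,255,255),(316,181,332,194))): print(blob(S,lo,hi,b)[:2],blob(s,lo,hi,b)[:2])
"
```

```text
t 13.2167 tip rel key on face mm [-54.2 -91.1 144.8] F [-0.6  0.5  0.8]
(array([333.92105263, 198.63157895]), 38) (array([333.56410256, 198.94871795]), 39)
(array([324.51428571, 187.02857143]), 35) (array([324.43243243, 187.08108108]), 37)
```

```bash
python3 -c "
from h import *
A={'scene':cv2.imread('pics/scene0.png')[:,:,::-1].astype(float),'top':cv2.imread('pics/top0.png')[:,:,::-1].astype(float)}
for n,B in (('scene',((326,190,343,209),(317,180,333,195))),('top',((325,186,344,204),(328,171,346,188)))):
    s=imaging.get_image(n).astype(float)
    for (x0,y0,x1,y1),ch in zip(B,(1,2)):
        for nm,im in(('before',A[n]),('after',s)):
            c=im[y0:y1,x0:x1]; w=np.clip(c[:,:,ch]-c[:,:,0],0,None); print(n,'GB'[ch-1],nm,w.sum(1).round().astype(int).tolist(),'cent',(w.sum(1)@np.arange(y0,y1)/w.sum()).round(2),(w.sum(0)@np.arange(x0,x1)/w.sum()).round(2))
F12=F
for h in (.012,.006): print([proj(n,GREEN+h*F[:,2]).round(2) for n in('scene','top')])
"
```

```text
scene G before [28, 3, 7, 6, 91, 266, 511, 691, 757, 702, 565, 336, 90, 9, 5, 4, 7, 12, 2] cent 198.07 334.0
scene G after [35, 10, 8, 3, 7, 59, 291, 586, 728, 754, 693, 502, 201, 18, 8, 2, 7, 4, 7] cent 198.76 333.64
scene B before [1, 0, 24, 228, 564, 868, 1000, 1005, 845, 539, 181, 9, 0, 1, 0] cent 186.44 324.66
scene B after [0, 0, 16, 230, 570, 880, 1024, 1025, 877, 556, 180, 8, 0, 0, 0] cent 186.45 324.67
top G before [40, 58, 56, 53, 70, 330, 775, 1126, 1237, 1278, 1191, 1025, 526, 34, 40, 48, 45, 47] cent 194.64 334.11
top G after [45, 49, 47, 48, 94, 471, 976, 1203, 1263, 1204, 1041, 721, 98, 32, 47, 47, 50, 55] cent 194.18 334.15
top B before [107, 100, 101, 121, 90, 386, 1005, 1439, 1580, 1613, 1580, 1451, 1051, 195, 92, 102, 119] cent 179.79 336.63
top B after [109, 108, 109, 121, 98, 386, 1000, 1435, 1577, 1613, 1575, 1455, 1050, 193, 94, 107, 106] cent 179.77 336.64
[array([333.77, 196.34]), array([334.37, 193.56])]
[array([333.12, 197.46]), array([334.42, 192.74])]
```

Edge shifts match 6 mm travel on green, and blue is back at its original position. Handing in.

```bash
python3 -c "
from rig import r
print(r.finish_job())"
```

```text
the job is handed in; nothing more can be done
None
```

The job is handed in at about 13 s on the robot's clock: the yellow-ribbed module is flush in the bay, green is in, blue was pressed to its stop and is back up, and the arm is clear. The hand-in returned no verdict, so this rests on my own force and camera readings. On the way, joint 5 briefly read 0.108 rad against its 0.11 lower limit, and the red-ribbed module, valve and tamper were never re-measured.

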